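Fetch the short torque transducer from behind two tall ones

ROBOT

A 7-joint arm with a two-finger parallel gripper is mounted at the origin on the work surface. World frame = base frame: x ahead of the robot, y to its left, z up, the work surface at z = 0. Lengths are in m, angles in rad, forces in N, time in s.
With the tool pointing down it reaches from about 0.35 to 0.9 m from the base axis. Payload 8.1 kg.
Tool frame: the origin (TCP) lies between the finger pads; the fingertips stand 11 mm ahead of it and the grasp point (between the pads) lies 8 mm behind it; z points along the fingers, y is the line along which they close (so a half turn about z gives the same grasp; the last joint's range is limited). The gripper opens to 92 mm and grips with 3 to 60 N. Pads are 19 mm wide; open, the fingers measure 130 mm over their backs; the gripper's body (75 mm by 190 mm) begins 47 mm behind the grasp point.
Start: joints at [1.153, 0.434, 0.025, 1.573, -0.012, 1.134, -0.075], TCP at [0.193, -0.594, 0.208] pointing down, gripper open.
Joint ranges: [-2.62, 2.62], [-0.44, 2.09], [-1.27, 1.32], [0.08, 2.57], [-1.32, 4.46], [0.12, 2], [-2.74, 2.74]. Speed limits (rad/s): [2.22, 2.22, 3.01, 3.01, 3.14, 3.14, 3.14].

INTERFACE

Orientations are given as a rotation vector (axis times angle).
In Python, from cell import observe, get_image, camera_params, sign_off gives the robot as it stands.
- The arm moves only by the shell command python3 -m pendant 'ROWS' [FORCE]. ROWS is JSON, one flat list of numbers, 7 for each row, row after row: the shift along the tool's x, y, z in m, then the turn, a rotation vector about the tool's x, y, z in rad, then the finger opening in m, from 0 to 0.0918. In form: [dx, dy, dz, rx, ry, rz, jaw, dx, dy, dz, rx, ry, rz, jaw, ...]. A call has 1 to 10 rows; each row shifts and turns the commanded pose from where the row before left it, along the tool's axes as they then stand; what a row does not reach is not made up. A row lasts 1/8 s, in which the tool goes at most 62.5 mm and 10.7 degrees, less where a joint would pass 70% of its speed; a pose out of reach is approached as far as the arm can. A call is refused whole if a number of a shift passes 0.0625 or a number of a turn 0.188, either way. A call with a gripper value outside its range is refused whole. The fingers move at their own pace and stop on an object; FORCE is the grip in N (left out, the last holds). Time passes only in rows, so rows that do not move let the fingers close. It gives the time, the measured TCP pose, the force, the opening and the grip force at its end, in the units of the state.
- observe(): the state, without advancing time (a new reading comes with each control period).
- get_image(name): name is "scene" or "top" or "wrist"; returns the picture (400x640x3 uint8, red, green, blue); there is no depth.
- camera_params(name): a dict with "intrinsics" (3x3 intrinsics, pixels), "eye" and "rotation" of the camera in the world; the wrist camera has in their place "T_tool_cam" (4x4, takes a point from camera to tool coordinates, whose origin is the TCP and whose axes are the flange's). Camera axes: x right, y down, z forward; pixel columns grow to the right and rows downward; lengths in m; the calibration is good to about 2 mm. A picture is of the moment at which its call begins: read the wrist's pose just before it. camera_params takes no time and is no camera call.
- sign_off(): hands the job in; it is judged then, once.
The state is a dict: "clock": time; "joints": joint angles; "dq": joint speeds; "joint_efforts": joint torques, N m; "position": TCP position; "ee_rot": TCP orientation; "force": force on the tool from outside, world axes, zero at the start; "ft_torque": the same for the moment, N m; "width": opening from 0.0 (shut) to 1.0 (fully open); "gripper_force": force on a finger pad.
Only numpy, scipy, OpenCV 4.12 (cv2) and the standard library are available. Lean on these libraries where they do the work, as an engineer would, in place of code of your own. Each camera call takes 0.05 s, during which the arm holds its last target. There are 200 camera calls.

TASK

The short yellow torque transducer is needed on the calibration turntable, but the two tall transducers stand in front of it on the storage tray. First stand both tall ones on the blue mat and let go, then fetch the yellow one and seat it flat inside the steel ring of the black turntable, and only after that put the tall ones back on the tray, upright and centred on their stations, red on the red disc and green on the green one. Do not tip any of them over and leave the loose wrench and socket where they are.

Things in the scene. Friction and masses are not known exactly. Their poses are not given: they have to be found in the camera images.
- red_mid (a point): tall red torque transducer, loose, 0.55 kg, 125 mm high, upright on the red station. Foot flange 52 mm across, 10 mm thick; red cylindrical body 40 mm across from 10 to 100 mm above the underside (grip its upper part); steel collar 30 mm across and 16 mm square drive on top. Point: on its axis, half-way up (62.5 mm above the underside); z up along the axis. The tall ones stand 90 mm apart.
- green_mid (a point): tall green torque transducer, loose, 0.55 kg, 125 mm high, upright on the green station. Foot flange 52 mm across, 10 mm thick; green cylindrical body 40 mm across from 10 to 100 mm above the underside (grip its upper part); steel collar 30 mm across and 16 mm square drive on top. Point: on its axis, half-way up (62.5 mm above the underside); z up along the axis. The tall ones stand 90 mm apart.
- yellow_mid (a point): short yellow torque transducer, loose, 0.35 kg, 55 mm high, upright on the bare tray (8 mm above the work surface) behind the tall ones, which leave no room for a gripper. Foot flange 52 mm across, 10 mm thick; yellow cylindrical body 40 mm across above it, flat top with a dark square mark. Point: on its axis, half-way up (27.5 mm above the underside); z up along the axis.
- red_home: red station, fixed on the 8 mm thick pale metal tray: red disc 64 mm across, 3 mm thick, with a red tab to the tray's front. Origin: centre of the disc's underside, 8 mm above the work surface (top at 11 mm). x to the tray's rear (lip there 85 mm on, top 14 mm above the work surface), y along the row of stations, 90 mm apart; yellow starts 40 mm behind (+x) and midway between them.
- green_home: green station, fixed on the 8 mm thick pale metal tray: green disc 64 mm across, 3 mm thick, with a green tab to the tray's front. Origin: centre of the disc's underside, 8 mm above the work surface (top at 11 mm). x to the tray's rear (lip there 85 mm on, top 14 mm above the work surface), y along the row of stations, 90 mm apart; yellow starts 40 mm behind (+x) and midway between them.
- mat: flat blue parking mat, fixed, 190 mm along its x, 120 mm along its y, 4 mm thick; the side area, left or right of the tray. Origin: centre of its underside, on the work surface. It takes the two tall transducers one behind the other along x, 45 mm either side of the centre.
- seat_floor (a point): calibration seat: fixed black round turntable 160 mm across, 24 mm high, on the side of the tray opposite the mat; a fixed steel ring on it, 92 mm outside, 72 mm inside, 5 mm high, surrounds the flat place for the yellow transducer. Point: centre of that place, on its surface, 24 mm above the work surface; z up.
- wrench_mid (a point): loose steel wrench 260 mm long lying flat beyond the tray, not part of the job; the point is near the middle of its length
- socket_mid (a point): loose steel socket, 34 mm across, 38 mm high, standing beyond the tray, to one side, not part of the job; the point is at its centre
Not all that is in view belongs to the job. Of the things that look like the part that bears red_mid, the smallest one is meant.

How it is judged:
On the way, in this order (a step that is already met when the one before it is completed fails the run):
1. both tall transducers stand released on the mat, the yellow one still in its place on the tray (x of red_mid in the frame of mat between -0.092 and 0.092 m and y of red_mid in the frame of mat between -0.057 and 0.057 m and z of red_mid in the frame of mat between 0.0625 and 0.0705 m and angle between each of red_mid, green_mid's own z axis and vertical below 0.12 rad and contact force between the fingers and red below 0.3 N and linear speed of each of red, green below 0.02 m/s and x of green_mid in the frame of mat between -0.092 and 0.092 m and y of green_mid in the frame of mat between -0.057 and 0.057 m and z of green_mid in the frame of mat between 0.0625 and 0.0705 m and contact force between the fingers and green below 0.3 N and distance of yellow_mid from where it was at the start of the episode below 0.03 m), for 0.2 s.
2. the yellow transducer stands released inside the ring of the turntable while both tall ones are still on the mat (horizontal distance between yellow_mid and seat_floor below 0.013 m and z of yellow_mid in the frame of seat_floor between 0.0235 and 0.0315 m and angle between each of yellow_mid, red_mid, green_mid's own z axis and vertical below 0.12 rad and contact force between the fingers and yellow below 0.3 N and linear speed of each of yellow, red, green below 0.02 m/s and x of red_mid in the frame of mat between -0.092 and 0.092 m and y of red_mid in the frame of mat between -0.057 and 0.057 m and z of red_mid in the frame of mat between 0.0625 and 0.0705 m and contact force between the fingers and red below 0.3 N and x of green_mid in the frame of mat between -0.092 and 0.092 m and y of green_mid in the frame of mat between -0.057 and 0.057 m and z of green_mid in the frame of mat between 0.0625 and 0.0705 m and contact force between the fingers and green below 0.3 N), for 0.2 s.
At the end, for the whole second after the job is handed in: Yellow stands flat inside the turntable's ring, red on the red station, green on the green station: each axis within 13 mm of the place's centre, height within 4 mm, upright within 0.12 rad, released and at rest (horizontal distance between yellow_mid and seat_floor below 0.013 m and z of yellow_mid in the frame of seat_floor between 0.0235 and 0.0315 m and angle between each of yellow_mid, red_mid, green_mid's own z axis and vertical below 0.12 rad and contact force between the fingers and yellow below 0.3 N and linear speed of each of yellow, red, green below 0.02 m/s and horizontal distance between red_mid and red_home below 0.013 m and z of red_mid in the frame of red_home between 0.0615 and 0.0695 m and contact force between the fingers and red below 0.3 N and horizontal distance between green_mid and green_home below 0.013 m and z of green_mid in the frame of green_home between 0.0615 and 0.0695 m and contact force between the fingers and green below 0.3 N); the robot touches nothing.
It fails at once if the loose wrench (a bystander) is pushed more than 30 mm (distance of wrench_mid from where it was at the start of the episode above 0.03 m).
It fails at once if the loose socket (a bystander) is pushed more than 30 mm (distance of socket_mid from where it was at the start of the episode above 0.03 m).
It fails at once if the red transducer is tipped over (angle between red_mid's own z axis and vertical above 0.7 rad).
It fails at once if the green transducer is tipped over (angle between green_mid's own z axis and vertical above 0.7 rad).
It fails at once if the yellow transducer is tipped over (angle between yellow_mid's own z axis and vertical above 0.7 rad).
It also fails if it takes over 122 s, if anything falls off the work surface, if the arm or the gripper's body presses on something with over 40 N, if the wrist force passes 120 N, or if a joint passes its speed limit or range.

## Working session

There is one attempt and no reset: what is moved stays moved. The work goes in short steps, Python scripts to look and compute and a shell command to move; the robot and the scene stay as the last step left them, time stands still between calls to the robot, and variables do not carry over. Pictures are saved under pics/ and viewed, at most 14 in all, crops included, and the job is handed in when it is done.

```bash
mkdir -p pics; ls; python3 - <<'E'
from cell import *
import cv2,numpy as np
o=observe();print({k:np.round(v,3).tolist() for k,v in o.items()})
for n in("scene","top"):
    cv2.imwrite(f"pics/{n}0.png",get_image(n)[:,:,::-1]);p=camera_params(n);print(n,{k:np.round(v,4).tolist() for k,v in p.items()})
print(camera_params("wrist"))
E
```

```text
pics
{'clock': 0.0, 'joints': [1.153, 0.435, 0.025, 1.574, -0.012, 1.134, -0.075], 'dq': [-0.002, 0.0, -0.0, 0.001, -0.0, -0.001, 0.001], 'joint_efforts': [-0.0, -66.784, 0.985, -31.446, -0.061, 0.043, 0.0], 'position': [0.193, -0.594, 0.207], 'ee_rot': [-3.101, -0.492, 0.001], 'force': [-0.648, -0.301, 0.325], 'ft_torque': [0.038, -0.012, 0.05], 'gripper_force': 0.0, 'width': 1.001}
scene {'intrinsics': [[518.0707, 0.0, 323.3772], [0.0, 518.0707, 197.6363], [0.0, 0.0, 1.0]], 'eye': [1.2677, 0.1555, 1.1316], 'rotation': [-1.6574, -2.1143, 0.6438]}
top {'intrinsics': [[400.6381, 0.0, 314.4459], [0.0, 400.6381, 199.7525], [0.0, 0.0, 1.0]], 'eye': [0.5116, -0.0137, 0.8653], 'rotation': [-2.1755, 2.2018, -0.0585]}
{'intrinsics': array([[315.19513136,   0.        , 313.47166973],
       [  0.        , 315.19513136, 201.82385036],
       [  0.        ,   0.        ,   1.        ]]), 'T_tool_cam': array([[ 8.42112500e-04, -9.58352404e-01, -2.85587047e-01,
         7.66174585e-02],
       [ 9.99999637e-01,  8.43814382e-04,  1.17094433e-04,
        -5.66243602e-04],
       [ 1.28764727e-04, -2.85587042e-01,  9.58352766e-01,
        -1.77443234e-01],
       [ 0.00000000e+00,  0.00000000e+00,  0.00000000e+00,
         1.00000000e+00]])}
```

View pics/scene0.png

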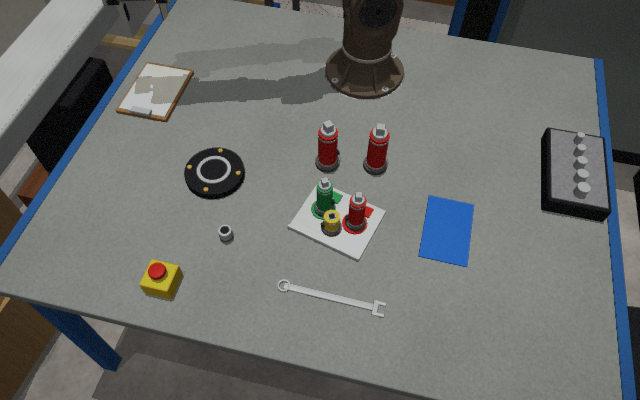

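View pics/top0.png

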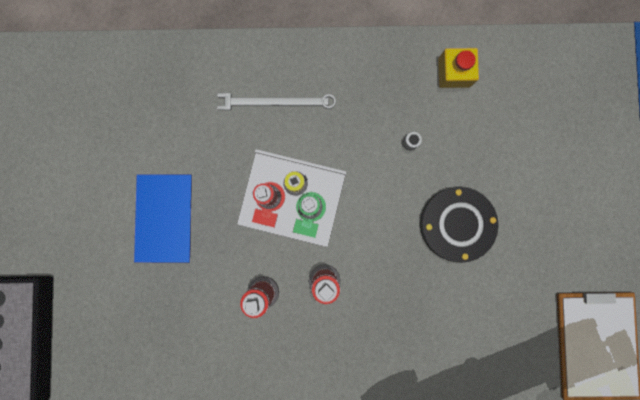

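The scene has three red candidates (top view): (255,303) and (325,289) stand on the bare table nearer the base and look larger. (265,195) is on the red station on the tray. That last one fits: it's the smallest and it stands on the red disc. I'll confirm it in a crop. The mat is at (163,218), the turntable at (460,225), the socket at (413,140) and the wrench at (277,101).

```bash
cat > h.py <<'E'
import cv2,numpy as np
from scipy.spatial.transform import Rotation as R
from cell import *
def cam(n,o=None):
    p=camera_params(n)
    if n=="wrist":
        T=np.array(p["T_tool_cam"]);Rt=R.from_rotvec(o["ee_rot"]).as_matrix()
        return np.array(p["intrinsics"]),Rt@T[:3,3]+np.array(o["position"]),Rt@T[:3,:3]
    return np.array(p["intrinsics"]),np.array(p["eye"]),R.from_rotvec(p["rotation"]).as_matrix()
def ray(c,uv,z):
    K,e,M=c;uv=np.atleast_2d(uv).astype(float)
    d=np.c_[uv,np.ones(len(uv))]@np.linalg.inv(K).T@M.T
    return e+d*((z-e[2])/d[:,2])[:,None]
def pix(c,P):
    K,e,M=c;q=(np.atleast_2d(P)-e)@M@K.T;return q[:,:2]/q[:,2:]
def circ(P):
    A=np.c_[2*P[:,:2],np.ones(len(P))];s=np.linalg.lstsq(A,(P[:,:2]**2).sum(1),rcond=None)[0]
    return s[:2],np.sqrt(s[2]+s[0]**2+s[1]**2)
def big(m,roi=None):
    if roi: k=np.zeros_like(m);x0,y0,x1,y1=roi;k[y0:y1,x0:x1]=1;m=m*k
    cs=cv2.findContours(m.astype(np.uint8),cv2.RETR_EXTERNAL,cv2.CHAIN_APPROX_NONE)[0]
    return max(cs,key=cv2.contourArea)
def hsv(im): return cv2.cvtColor(im,cv2.COLOR_RGB2HSV)
def red(h): return (((h[...,0]<8)|(h[...,0]>172))&(h[...,1]>130)&(h[...,2]>60)).astype(np.uint8)
def green(h): return ((h[...,0]>50)&(h[...,0]<80)&(h[...,1]>120)&(h[...,2]>40)).astype(np.uint8)
def blue(h): return ((h[...,0]>100)&(h[...,0]<125)&(h[...,1]>150)).astype(np.uint8)
def yel(h): return ((h[...,0]>20)&(h[...,0]<35)&(h[...,1]>130)).astype(np.uint8)
E
python3 - <<'E'
from h import *
im=cv2.imread("pics/top0.png")[:,:,::-1].copy();h=hsv(im);c=cam("top");f=lambda a:np.round(a,4).tolist()
b=cv2.minAreaRect(big(blue(h)));P=ray(c,cv2.boxPoints(b),.004);print("mat",f(P.mean(0)),f(P),[f(np.linalg.norm(P[i]-P[i-1])) for i in range(4)])
w=((h[...,1]<40)&(h[...,2]>150)).astype(np.uint8)
t=big(cv2.morphologyEx(w|red(h)|green(h)|yel(h),cv2.MORPH_CLOSE,np.ones((9,9))),(225,140,360,255))
P=ray(c,cv2.boxPoints(cv2.minAreaRect(t)),.008);print("tray",f(P.mean(0)),f(P),[f(np.linalg.norm(P[i]-P[i-1])) for i in range(4)])
r=big(w,(430,195,490,255));P=ray(c,r.reshape(-1,2),.029);print("ring",f(P.mean(0)),circ(P))
y=big(yel(h),(270,160,320,210));P=ray(c,y.reshape(-1,2),.063);print("yellow",circ(P))
cr=np.hstack([cv2.resize(im[145:255,225:360],None,fx=3.6,fy=3.6,interpolation=cv2.INTER_CUBIC),cv2.resize(cv2.imread("pics/scene0.png")[170:280,275:352,::-1],None,fx=3.6,fy=3.6,interpolation=cv2.INTER_CUBIC)])
cv2.imwrite("pics/crop1.png",cr[:,:,::-1]);print(cr.shape)
# red diameters for candidates: body cap
for n,roi in(("A",(235,285,272,325)),("B",(308,270,345,310)),("C",(250,180,285,208)),):
    k=big(red(h),roi);print(n,cv2.minEnclosingCircle(k))
E
```

```text
mat [0.5278, 0.3184, 0.004] [[0.621, 0.3791, 0.004], [0.6195, 0.2597, 0.004], [0.4346, 0.2585, 0.004], [0.436, 0.3764, 0.004]] [0.1851, 0.1194, 0.1849, 0.1179]
tray [0.5686, 0.0407, 0.008] [[0.5122, 0.1576, 0.008], [0.6751, 0.1172, 0.008], [0.6242, -0.0771, 0.008], [0.4627, -0.0348, 0.008]] [0.1987, 0.1678, 0.2008, 0.167]
ring [0.5069, -0.3126, 0.029] (array([ 0.50689474, -0.31284657]), np.float64(0.043642342094057505))
yellow (array([0.59737572, 0.03144172]), np.float64(0.018142093174902747))
(396, 763, 3)
A ((254.2894744873047, 303.2894592285156), 14.099701881408691)
B ((325.1428527832031, 289.4285583496094), 13.869011878967285)
C ((269.2527770996094, 196.4611053466797), 14.477239608764648)
```

View pics/crop1.png

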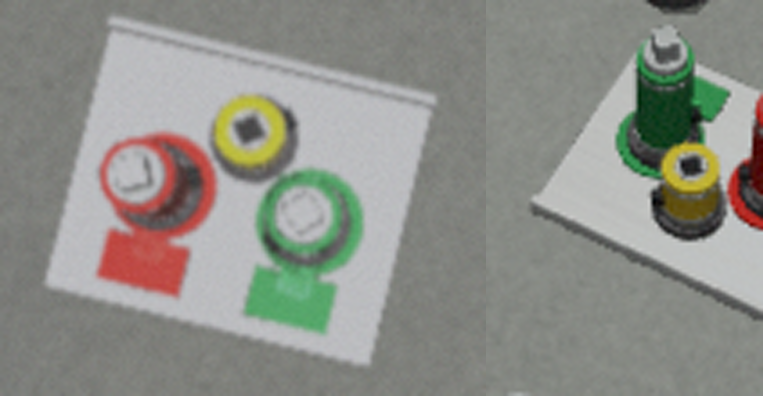

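The crop shows the small red transducer on the red disc, with its drive at about (262,193), green's drive at about (309,204) and yellow's top at (294,182). The tray yaw is about -0.25 rad. Next I'll cross-check the positions against the disc circle fits and the scene view.

```bash
python3 - <<'E'
from h import *
f=lambda a:np.round(a,4).tolist()
im=cv2.imread("pics/top0.png")[:,:,::-1].copy();h=hsv(im);c=cam("top")
w=((h[...,1]<60)&(h[...,2]>150)).astype(np.uint8)
rng=np.random.default_rng(0)
for n,m,roi,dr in(("red",red(h),(245,175,292,222),(262.2,192.8)),("green",green(h),(292,185,332,225),(309.2,203.9))):
    P=ray(c,big(m,roi).reshape(-1,2),.011)[:,:2];best=(0,)
    for _ in range(3000):
        s=P[rng.choice(len(P),3,False)];
        try: q,r=circ(s)
        except Exception: continue
        if abs(r-.0315)>.002: continue
        k=abs(np.linalg.norm(P-q,axis=1)-r)<.0012
        if k.sum()>best[0]: best=(k.sum(),k)
    print(n,"disc",circ(P[best[1]]),best[0],len(P),"drive",f(ray(c,[dr],.136)))
    # tab: minimum rect below
x=np.array([np.cos(-.248),np.sin(-.248)]);y=np.array([-x[1],x[0]])
m=np.array([.5974,.0314])-.04*x;print("from yellow: red",f(m+.045*y),"green",f(m-.045*y))
s=cam("scene");
hs=hsv(cv2.imread("pics/scene0.png")[:,:,::-1].copy())
Y=big(yel(hs),(315,200,345,240));print("scene yellow bbox",cv2.boundingRect(Y),"pred top",f(pix(s,[.5974,.0314,.063])))
print("scene pred red top",f(pix(s,[*(m+.045*y),.136])),"green",f(pix(s,[*(m-.045*y),.136])))
for n,p in(("A",(255,303)),("B",(325,289))):
    print(n,f(ray(c,[p],.15)))
K=cam("scene"); print("decoy scene tops @.15",f(ray(K,[(328,125),(379,128)],.15)),"@.19",f(ray(K,[(328,125),(379,128)],.19)), f(ray(c,[(325,289),(255,303)],.19)))
E
```

```text
red disc (array([0.5707467 , 0.08672871]), np.float64(0.029280206808749314)) 47 206 drive [[0.5687, 0.0854, 0.136]]Traceback (most recent call last):
  File "<stdin>", line 15, in <module>
IndexError: tuple index out of range
```

Everything agrees: the red drive is at (0.569, 0.085), and the position predicted from yellow is (0.570, 0.085). If I turn the tool so its y lies along tray x (yaw -0.25), then tool x lies along the row. First move: turn, then travel to above red.

```bash
python3 -m pendant '[0,0,0,0,0,-0.168,0.09,0,0,0,0,0,-0.168,0.09,0,0,0,0,0,-0.168,0.09,0,0,0,0,0,-0.168,0.09,0,0,0,0,0,-0.168,0.09,0,0,0,0,0,-0.168,0.09]' 30
python3 -m pendant '[0.05,0.013,0,0,0,0,0.09,0.05,0.013,0,0,0,0,0.09,0.05,0.013,0,0,0,0,0.09,0.05,0.013,0,0,0,0,0.09,0.05,0.013,0,0,0,0,0.09,0.05,0.013,0,0,0,0,0.09,0.05,0.013,0,0,0,0,0.09,0.05,0.013,0,0,0,0,0.09,0.05,0.013,0,0,0,0,0.09]'
python3 -m pendant '[0.05,0.013,0,0,0,0,0.09,0.05,0.013,0,0,0,0,0.09,0.05,0.013,0,0,0,0,0.09,0.05,0.013,0,0,0,0,0.09,0,0,0,0,0,0,0.09,0,0,0,0,0,0,0.09]'
cat >> h.py <<'E'
def go(x,y,z):
    o=observe();M=R.from_rotvec(o["ee_rot"]).as_matrix()
    print("shift tool",np.round(M.T@(np.array([x,y,z])-o["position"]),4),"yaw_y",round(float(np.arctan2(M[1,1],M[0,1])),4),"tilt",round(float(np.arccos(-M[2,2])),4),"t",o["clock"])
E
python3 - <<'E'
from h import *
go(.569,.085,.207)
o=observe();im=get_image("wrist");cv2.imwrite("pics/w1.png",im[:,:,::-1]);import json;json.dump({k:np.array(o[k]).tolist() for k in("position","ee_rot")},open("w1.json","w"))
E
```

```text
clock: 0.85
position: [0.1933, -0.594, 0.2073]
ee_rot: [-2.473, -1.936, -0.0]
force: [0.8, 0.1, -0.3]
width: 0.98
gripper_force: 0.0
clock: 1.98
position: [0.4178, -0.1853, 0.2077]
ee_rot: [2.479, 1.929, -0.0]
force: [0.3, 0.1, -0.2]
width: 0.982
gripper_force: 0.0
clock: 2.72
position: [0.5164, -0.0061, 0.2072]
ee_rot: [-2.479, -1.93, 0.002]
force: [0.6, 0.1, -0.2]
width: 0.981
gripper_force: 0.0
shift tool [1.012e-01 2.860e-02 1.000e-04] yaw_y -0.2477 tilt 0.0013 t 2.725
```

View pics/w1.png

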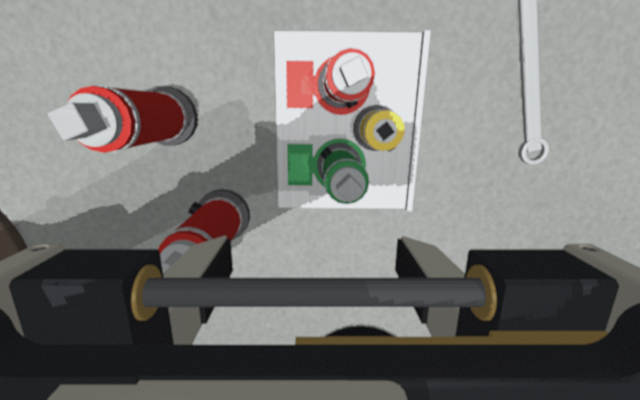

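The wrist view shows the red drive at (353,72), green drive at (347,181) and yellow top mark at (386,131). The tray edges run vertically, so the yaw matches. I'll cast rays.

```bash
python3 - <<'E'
from h import *
import json
o=json.load(open("w1.json"));c=cam("wrist",o);f=lambda a:np.round(a,4).tolist()
print("red",f(ray(c,[(353,72)],.136)),"green",f(ray(c,[(347,181)],.136)),"yellow",f(ray(c,[(386,131)],.063)))
im=cv2.imread("pics/w1.png")[:,:,::-1].copy();h=hsv(im)
print("yel",circ(ray(c,big(yel(h),(340,100,420,160)).reshape(-1,2),.063)))
for n,m in(("red",red(h)[50:120,283:316]),("green",green(h)[140:190,283:314])):
    b=cv2.moments(m,True);p=[b["m10"]/b["m00"]+283,b["m01"]/b["m00"]+(50 if n=="red" else 140)];print(n,"tab",f(p),f(ray(c,[p],.011)))
print("tray edges",f(ray(c,[(274,32),(279,205),(430,32),(410,209)],.008)))
E
```

```text
red [[0.5688, 0.0865, 0.136]] green [[0.547, 0.0077, 0.136]] yellow [[0.5991, 0.03, 0.063]]
yel (array([0.59700662, 0.03078524]), np.float64(0.01643047572906367))
red tab [299.667, 83.669] [[0.5257, 0.098, 0.011]]
green tab [300.1132, 164.1188] [[0.5031, 0.0107, 0.011]]
tray edges [[0.5122, 0.1553, 0.008], [0.464, -0.0332, 0.008], [0.6746, 0.1143, 0.008], [0.622, -0.0783, 0.008]]
```

```bash
python3 -m pendant '[0.034,0.0095,0,0,0,0,0.09,0.034,0.0095,0,0,0,0,0.09,0.034,0.0095,0,0,0,0,0.09,0,0,0,0,0,0,0.09,0,0,0.03,0,0,0,0.09,0,0,0.03,0,0,0,0.09,0,0,0.03,0,0,0,0.09,0,0,0.02,0,0,0,0.09,0,0,0.01,0,0,0,0.09,0,0,0,0,0,0,0.09]' 30
python3 - <<'E'
from h import *
go(.5693,.0855,.087)
E
python3 -m pendant '[0,0,0,0,0,0,0.03,0,0,0,0,0,0,0.03,0,0,0,0,0,0,0.03,0,0,0,0,0,0,0.03,0,0,0,0,0,0,0.03,0,0,0,0,0,0,0.03,0,0,0,0,0,0,0.03,0,0,0,0,0,0,0.03]' 30
```

```text
clock: 4.03
position: [0.5692, 0.0848, 0.0875]
ee_rot: [2.481, 1.928, -0.002]
force: [0.5, -0.6, -0.2]
width: 0.978
gripper_force: 0.0
shift tool [ 0.0007 -0.0001  0.0005] yaw_y -0.2494 tilt 0.0012 t 4.025
clock: 5.03
position: [0.5699, 0.0861, 0.0878]
ee_rot: [2.479, 1.929, 0.001]
force: [2.2, 0.4, 0.2]
width: 0.421
gripper_force: 30.0
```

```bash
python3 -m pendant '[0,0,-0.015,0,0,0,0.03,0,0,-0.025,0,0,0,0.03,0,0,-0.02,0,0,0,0.03]' 35
python3 -m pendant '[0.015,-0.0035,0,0,0,0,0.03,0.03,-0.007,0,0,0,0,0.03,0.03,-0.007,0,0,0,0,0.03,0.03,-0.007,0,0,0,0,0.03,0.03,-0.007,0,0,0,0,0.03,0.03,-0.007,0,0,0,0,0.03,0.03,-0.007,0,0,0,0,0.03,0.02,-0.005,0,0,0,0,0.03,0.0115,-0.003,0,0,0,0,0.03,0,0,0,0,0,0,0.03]'
python3 -m pendant '[0,0,0.02,0,0,0,0.03,0,0,0.02,0,0,0,0.03,0,0,0.015,0,0,0,0.03,0,0,0.006,0,0,0,0.03,0,0,0.002,0,0,0,0.03,0,0,0,0,0,0,0.03]'
python3 - <<'E'
from h import *
go(.573,.318,.080);print(observe()["force"])
E
```

```text
clock: 5.4
position: [0.569, 0.0863, 0.1488]
ee_rot: [-2.478, -1.93, 0.001]
force: [0.4, -0.4, -5.3]
width: 0.414
gripper_force: 35.0
clock: 6.65
position: [0.5729, 0.3195, 0.1473]
ee_rot: [-2.478, -1.931, 0.001]
force: [-0.5, -0.3, -6.3]
width: 0.413
gripper_force: 35.0
clock: 7.4
position: [0.5736, 0.3192, 0.0851]
ee_rot: [-2.479, -1.93, -0.001]
force: [0.4, 0.2, -4.8]
width: 0.416
gripper_force: 35.0
shift tool [-0.0013 -0.0003  0.0051] yaw_y -0.248 tilt 0.0008 t 7.4
[ 0.3804861   0.22529605 -4.84673397]
```

```bash
python3 -m pendant '[0,0,0.002,0,0,0,0.03,0,0,0.001,0,0,0,0.03,0,0,0.001,0,0,0,0.03,0,0,0,0,0,0,0.03]'; python3 -m pendant '[0,0,0.001,0,0,0,0.03,0,0,0,0,0,0,0.03]';  python3 -m pendant '[0,0,0.001,0,0,0,0.03,0,0,0,0,0,0,0.03]'
```

```text
clock: 7.9
position: [0.5735, 0.3189, 0.0809]
ee_rot: [2.479, 1.929, 0.001]
force: [0.2, -0.1, -4.5]
width: 0.416
gripper_force: 35.0
clock: 8.15
position: [0.5739, 0.3191, 0.0807]
ee_rot: [2.479, 1.929, 0.002]
force: [-0.9, -0.2, 5.0]
width: 0.416
gripper_force: 35.0
clock: 8.4
position: [0.5741, 0.3194, 0.0806]
ee_rot: [2.479, 1.929, 0.003]
force: [-2.7, -3.4, 12.2]
width: 0.416
gripper_force: 35.0
```

```bash
python3 -m pendant '[0,0,0,0,0,0,0.06,0,0,0,0,0,0,0.09,0,0,0,0,0,0,0.09,0,0,0,0,0,0,0.09,0,0,-0.02,0,0,0,0.09,0,0,-0.05,0,0,0,0.09,0,0,-0.05,0,0,0,0.09,0,0,-0.007,0,0,0,0.09]'
python3 -m pendant '[-0.04,0.0066,0,0,0,0,0.09,-0.04,0.0066,0,0,0,0,0.09,-0.04,0.0066,0,0,0,0,0.09,-0.04,0.0066,0,0,0,0,0.09,-0.04,0.0066,0,0,0,0,0.09,-0.04,0.0066,0,0,0,0,0.09,-0.04,0.0066,0,0,0,0,0.09,-0.037,0.0066,0,0,0,0,0.09,0,0,0,0,0,0,0.09,0,0,0,0,0,0,0.09]'
python3 - <<'E'
from h import *
go(.5475,-.0015,.207)
o=observe();im=get_image("wrist");t=get_image("top")
c=np.hstack([im[100:300,220:420],t[150:290,120:340].repeat(1,0)[:200].copy() if 0 else cv2.resize(t[150:290,120:340],(314,200))])
cv2.imwrite("pics/w2.png",cv2.resize(c,None,fx=1.5,fy=1.5,interpolation=cv2.INTER_CUBIC)[:,:,::-1])
cv2.imwrite("w2.png",im[:,:,::-1]);cv2.imwrite("t2.png",t[:,:,::-1])
import json;json.dump({k:np.array(o[k]).tolist() for k in("position","ee_rot")},open("w2.json","w"))
E
```

```text
clock: 9.4
position: [0.5749, 0.3209, 0.2116]
ee_rot: [2.479, 1.93, 0.013]
force: [0.5, -0.1, -0.8]
width: 0.976
gripper_force: 0.0
clock: 10.65
position: [0.5466, -0.0006, 0.206]
ee_rot: [-2.479, -1.93, -0.001]
force: [-1.1, 0.3, -0.2]
width: 0.98
gripper_force: 0.0
shift tool [-0.0006  0.0011 -0.001 ] yaw_y -0.2478 tilt 0.0006 t 10.65
```

View pics/w2.png

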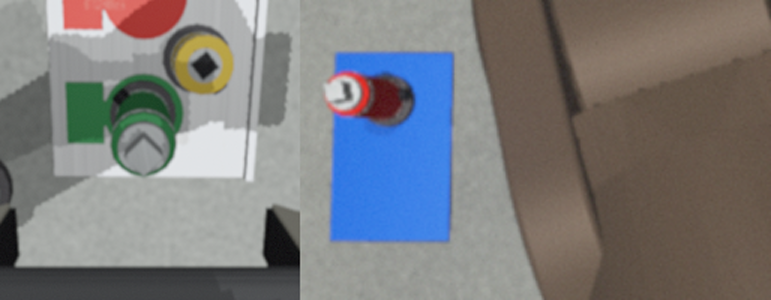

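Red stands upright on the mat's far half. The green collar is at about (317,196) in the wrist picture, and the bare red disc can now be measured.

```bash
python3 - <<'E'
from h import *
import json
o=json.load(open("w2.json"));c=cam("wrist",o);f=lambda a:np.round(a,4).tolist()
im=cv2.imread("w2.png")[:,:,::-1].copy();h=hsv(im)
K=red(h)
k=big(cv2.morphologyEx(K,cv2.MORPH_OPEN,np.ones((3,3))),(200,0,420,150)).reshape(-1,2);print(cv2.boundingRect(k))
P=ray(c,k,.011)[:,:2];x=np.array([.969,-.2466])
# keep the disc's edge points away from tab
q=P[(P@x)>(P@x).max()-.045];print("red disc",circ(q))
print("green drive",f(ray(c,[(316.7,194)],.136)),"collar@.125",f(ray(c,[(316,196)],.125)))
g=big(green(h),(262,140,350,230)).reshape(-1,2);print(cv2.boundingRect(g));
print("expected body top centre px",f(pix(c,[[.5475,-.0015,.111],[.5475,-.0015,.136]])))
E
```

```text
(292, 68, 52, 57)
red disc (array([0.57350748, 0.08489434]), np.float64(0.028137366505647507))
green drive [[0.551, 0.0089, 0.136]] collar@.125 [[0.5494, 0.0045, 0.125]]
(265, 151, 76, 44)
expected body top centre px [[315.4824, 198.5467], [315.6357, 206.8806]]
```

```bash
python3 -m pendant '[0,0.001,0.03,0,0,0,0.09,0,0,0.03,0,0,0,0.09,0,0,0.03,0,0,0,0.09,0,0,0.02,0,0,0,0.09,0,0,0.009,0,0,0,0.09,0,0,0,0,0,0,0.09]' 35
python3 -m pendant '[0,0,0,0,0,0,0.03,0,0,0,0,0,0,0.03,0,0,0,0,0,0,0.03,0,0,0,0,0,0,0.03,0,0,0,0,0,0,0.03,0,0,0,0,0,0,0.03,0,0,0,0,0,0,0.03,0,0,0,0,0,0,0.03]'
```

```text
clock: 11.5
position: [0.5476, -0.0008, 0.0866]
ee_rot: [-2.478, -1.931, 0.0]
force: [0.7, 0.3, -0.7]
width: 0.98
gripper_force: 0.0
clock: 12.5
position: [0.5479, -0.0017, 0.0868]
ee_rot: [2.479, 1.929, 0.0]
force: [1.4, -0.9, -1.2]
width: 0.415
gripper_force: 35.0
```

```bash
python3 -m pendant '[0,0,-0.015,0,0,0,0.03,0,0,-0.025,0,0,0,0.03,0,0,-0.02,0,0,0,0.03,0,0,0,0,0,0,0.03]' 35
python3 -m pendant '[0.0133,-0.007,0,0,0,0,0.03,0.035,-0.017,0,0,0,0,0.03,0.035,-0.017,0,0,0,0,0.03,0.035,-0.017,0,0,0,0,0.03,0.035,-0.017,0,0,0,0,0.03,0.035,-0.017,0,0,0,0,0.03,0.035,-0.017,0,0,0,0,0.03,0.035,-0.017,0,0,0,0,0.03,0.025,-0.01,0,0,0,0,0.03,0.01,-0.005,0,0,0,0,0.03]'
python3 -m pendant '[0,0,0.02,0,0,0,0.03,0,0,0.02,0,0,0,0.03,0,0,0.015,0,0,0,0.03,0,0,0.008,0,0,0,0.03,0,0,0.002,0,0,0,0.03,0,0,0.001,0,0,0,0.03,0,0,0,0,0,0,0.03]'
python3 -m pendant '[0,0,0.001,0,0,0,0.03,0,0,0,0,0,0,0.03]'
```

```text
clock: 13.0
position: [0.5484, -0.0014, 0.1484]
ee_rot: [2.478, 1.929, 0.003]
force: [-0.3, 0.7, -5.0]
width: 0.414
gripper_force: 35.0
clock: 14.25
position: [0.4809, 0.3197, 0.1457]
ee_rot: [-2.475, -1.933, 0.002]
force: [0.2, -0.0, -5.2]
width: 0.418
gripper_force: 35.0
clock: 15.12
position: [0.4833, 0.3175, 0.0812]
ee_rot: [2.479, 1.929, 0.001]
force: [-0.3, -0.7, -5.8]
width: 0.416
gripper_force: 35.0
clock: 15.38
position: [0.4831, 0.3173, 0.0799]
ee_rot: [2.479, 1.929, 0.0]
force: [0.6, -0.7, -4.2]
width: 0.417
gripper_force: 35.0
```

```bash
python3 -m pendant '[0,0,0.001,0,0,0,0.03,0,0,0,0,0,0,0.03]'; python3 -m pendant '[0,0,0.0005,0,0,0,0.03,0,0,0,0,0,0,0.03]'
```

```text
clock: 15.62
position: [0.4834, 0.3177, 0.0797]
ee_rot: [2.479, 1.929, 0.002]
force: [-1.5, -1.5, 4.9]
width: 0.418
gripper_force: 35.0
clock: 15.88
position: [0.4835, 0.3179, 0.0797]
ee_rot: [2.479, 1.929, 0.003]
force: [-2.4, -2.3, 9.9]
width: 0.419
gripper_force: 35.0
```

```bash
python3 -m pendant '[0,0,0,0,0,0,0.07,0,0,0,0,0,0,0.07,0,0,0,0,0,0,0.07,0,0,0,0,0,0,0.07,0,0,-0.02,0,0,0,0.07,0,0,-0.05,0,0,0,0.07,0,0,-0.05,0,0,0,0.07,0,0,0,0,0,0,0.09]'
python3 -m pendant '[-0.025,0.018,0,0,0,0,0.09,-0.03,0.022,0,0,0,0,0.09,-0.03,0.022,0,0,0,0,0.09,-0.03,0.022,0,0,0,0,0.09,-0.03,0.022,0,0,0,0,0.09,-0.03,0.022,0,0,0,0,0.09,-0.03,0.022,0,0,0,0,0.09,-0.025,0.018,0,0,0,0,0.09,-0.02,0.012,0,0,0,0,0.09,0,0,0,0,0,0,0.09]'
python3 - <<'E'
from h import *
go(.597,.031,.2);f=lambda a:np.round(a,4).tolist()
o=observe();w=get_image("wrist");s=get_image("scene");c=cam("wrist",o)
h=hsv(w);x=np.array([.969,-.2466]);y=np.array([.2466,.969])
for n,m in(("red",red(h)),("green",green(h))):
    k=big(m,(200,0,420,260)).reshape(-1,2);P=ray(c,k,.011)[:,:2]
    a,b=P@x,P@y;ctr=(a.max()-.032)*x+(b.max()+b.min())/2*y;print(n,cv2.boundingRect(k),"extent x,y",f(np.ptp(a)),f(np.ptp(b)),"centre",f(ctr))
k=big(yel(h),(200,60,450,260)).reshape(-1,2);print("yel",cv2.boundingRect(k),circ(ray(c,k,.063)))
cv2.imwrite("pics/w3.png",np.hstack([w[:300,160:480],s[80:300,240:520][:, :].copy() if 0 else cv2.resize(s[90:290,260:480],(330,300))])[:,:,::-1])
E
```

```text
clock: 16.88
position: [0.4847, 0.3193, 0.2023]
ee_rot: [2.479, 1.929, 0.011]
force: [-0.3, 0.2, 0.2]
width: 0.826
gripper_force: 0.0
clock: 18.12
position: [0.596, 0.0282, 0.1968]
ee_rot: [-2.483, -1.925, 0.003]
force: [0.8, 0.9, -0.2]
width: 0.975
gripper_force: 0.0
shift tool [ 0.0029  0.0003 -0.0032] yaw_y -0.2517 tilt 0.0021 t 18.125
red (225, 106, 83, 55) extent x,y 0.0915 0.0598 centre [0.5689, 0.086]
green (231, 185, 76, 47) extent x,y 0.0902 0.0585 centre [0.5453, 0.0004]
yel (296, 165, 39, 36) (array([0.59769848, 0.03223707]), np.float64(0.018822741225063104))
```

View pics/w3.png

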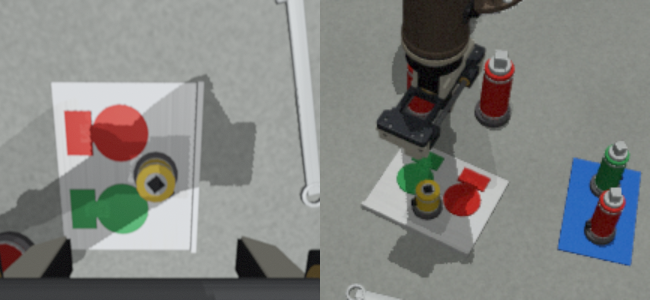

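Red and green both stand upright on the mat, and yellow is untouched at (0.597, 0.032). The bare discs measure red (0.569, 0.086) and green (0.546, 0.000), which matches the grasp poses. Next I fetch yellow.

```bash
python3 -m pendant '[0.002,0.001,0,0,0,0,0.09,0,0,0.04,0,0,0,0.09,0,0,0.04,0,0,0,0.09,0,0,0.04,0,0,0,0.09,0,0,0.02,0,0,0,0.09,0,0,0.015,0,0,0,0.09,0,0,0.005,0,0,0,0.09,0,0,0,0,0,0,0.09]' 35
python3 - <<'E'
from h import *
go(.5975,.0318,.037)
E
```

```text
clock: 19.23
position: [0.5979, 0.0328, 0.0386]
ee_rot: [2.479, 1.93, 0.001]
force: [-0.3, 0.9, 0.4]
width: 0.978
gripper_force: 0.0
shift tool [-0.0011 -0.0001  0.0016] yaw_y -0.2477 tilt 0.0006 t 19.225
```

```bash
python3 -m pendant '[0,0,0,0,0,0,0.03,0,0,0,0,0,0,0.03,0,0,0,0,0,0,0.03,0,0,0,0,0,0,0.03,0,0,0,0,0,0,0.03,0,0,0,0,0,0,0.03,0,0,-0.02,0,0,0,0.03,0,0,-0.03,0,0,0,0.03,0,0,-0.03,0,0,0,0.03,0,0,0,0,0,0,0.03]' 35
python3 -m pendant '[-0.02,0,0,0,0,0,0.03,-0.04,0,0,0,0,0,0.03,-0.045,0,0,0,0,0,0.03,-0.045,0,0,0,0,0,0.03,-0.045,0,0,0,0,0,0.03,-0.045,-0.001,0,0,0,0,0.03,-0.045,-0.001,0,0,0,0,0.03,-0.04,-0.001,0,0,0,0,0.03,-0.02,0,0,0,0,0,0.03,-0.011,0,0,0,0,0,0.03]'
python3 -m pendant '[0,0,0,0,0,0,0.03,0,0,0,0,0,0,0.03]'
python3 - <<'E'
from h import *
go(.507,-.3128,.0546);f=lambda a:np.round(a,4).tolist()
o=observe();w=get_image("wrist");cv2.imwrite("pics/w4.png",w[:,:,::-1]);t=get_image("top");cv2.imwrite("t4.png",t[:,:,::-1])
import json;json.dump({k:np.array(o[k]).tolist() for k in("position","ee_rot")},open("w4.json","w"))
E
```

```text
clock: 20.48
position: [0.5987, 0.0328, 0.1199]
ee_rot: [2.478, 1.928, 0.004]
force: [-0.3, 0.1, -3.5]
width: 0.418
gripper_force: 35.0
clock: 21.72
position: [0.5059, -0.3128, 0.1171]
ee_rot: [-2.479, -1.927, 0.001]
force: [0.3, 0.0, -3.8]
width: 0.417
gripper_force: 35.0
clock: 21.98
position: [0.5079, -0.3101, 0.1182]
ee_rot: [-2.477, -1.932, -0.001]
force: [0.0, 0.2, -2.9]
width: 0.418
gripper_force: 35.0
shift tool [-0.0029 -0.0002  0.0636] yaw_y -0.2459 tilt 0.001 t 21.975
```

View pics/w4.png

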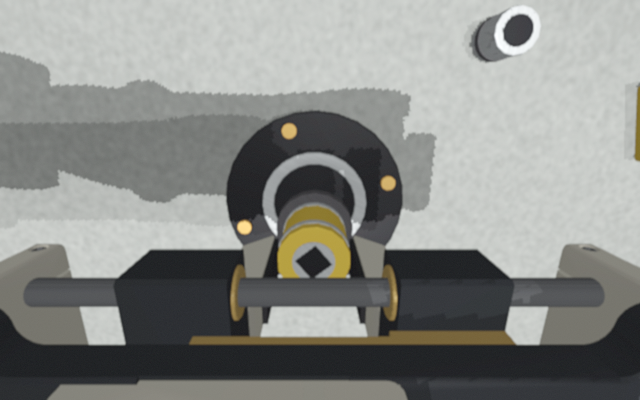

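The view shows the turntable below (disc spanning columns 227 to 402, ring top at about (314,153)) and the yellow mark at (315,262). I'll check the alignment.

```bash
python3 - <<'E'
from h import *
import json
o=json.load(open("w4.json"));c=cam("wrist",o);f=lambda a:np.round(a,4).tolist()
w=cv2.imread("pics/w4.png")
m=(w.max(2)<75).astype(np.uint8);k=big(m,(215,100,415,225)).reshape(-1,2);k=k[(k[:,1]<222)]
hull=cv2.convexHull(k).reshape(-1,2);hull=hull[hull[:,1]<215]
print("table circle",circ(ray(c,hull,.024)))
b=[(289,131),(388,183),(244,228)];print("bolts circle @.025",circ(ray(c,b,.025)))
th=np.linspace(0,6.28,9)[:-1]
print("ring outer pred",np.round(pix(c,np.c_[.507+.046*np.cos(th),-.3128+.046*np.sin(th),np.full(8,.029)])).tolist())
print("yellow mark",f(ray(c,[(315,262)],.1426)))
t=cv2.imread("pics/top0.png");ct=cam("top")
print("top bolts",circ(ray(ct,[(459,192),(493,220),(465,257),(429,227)],.025)))
E
```

```text
table circle (array([ 0.50658168, -0.31311625]), np.float64(0.07835194256370488))
bolts circle @.025 (array([ 0.50620336, -0.31568694]), np.float64(0.0680878383588054))
ring outer pred [[365.0, 191.0], [342.0, 158.0], [301.0, 152.0], [268.0, 176.0], [264.0, 215.0], [288.0, 244.0], [326.0, 249.0], [358.0, 228.0]]
yellow mark [[0.5076, -0.3121, 0.1426]]
top bolts (array([ 0.50601805, -0.31502375]), np.float64(0.06762144037787467))
```

Aligned within 2 mm. Lowering.

```bash
python3 -m pendant '[-0.002,-0.001,0.02,0,0,0,0.03,0,0,0.02,0,0,0,0.03,0,0,0.015,0,0,0,0.03,0,0,0.005,0,0,0,0.03,0,0,0.002,0,0,0,0.03,0,0,0,0,0,0,0.03,0,0,0,0,0,0,0.03]'; python3 -m pendant '[0,0,0.001,0,0,0,0.03,0,0,0,0,0,0,0.03]'; python3 -m pendant '[0,0,0.001,0,0,0,0.03,0,0,0,0,0,0,0.03]'
```

```text
clock: 22.95
position: [0.5062, -0.3138, 0.0568]
ee_rot: [2.479, 1.929, 0.001]
force: [0.6, 0.5, -4.1]
width: 0.42
gripper_force: 35.0
clock: 23.2
position: [0.5058, -0.3136, 0.0553]
ee_rot: [2.479, 1.929, -0.0]
force: [-0.1, 0.0, -3.1]
width: 0.417
gripper_force: 35.0
clock: 23.45
position: [0.506, -0.3137, 0.0544]
ee_rot: [2.479, 1.929, 0.0]
force: [-0.6, 0.4, -0.9]
width: 0.418
gripper_force: 35.0
```

```bash
python3 -m pendant '[0,0,0.001,0,0,0,0.03,0,0,0,0,0,0,0.03,0,0,0,0,0,0,0.06,0,0,0,0,0,0,0.09,0,0,0,0,0,0,0.09,0,0,0,0,0,0,0.09,0,0,-0.025,0,0,0,0.09,0,0,-0.06,0,0,0,0.09,0,0,-0.06,0,0,0,0.09,0,0,0,0,0,0,0.09]'
python3 -m pendant '[0.04,-0.012,0,0,0,0,0.09,0.04,-0.012,0,0,0,0,0.09,0.04,-0.012,0,0,0,0,0.09,0.04,-0.012,0,0,0,0,0.09,0.04,-0.012,0,0,0,0,0.09,0.04,-0.012,0,0,0,0,0.09,0.04,-0.012,0,0,0,0,0.09,0,0,0,0,0,0,0.09]'
python3 - <<'E'
from h import *
s=get_image("scene");t=get_image("top");go(.4833,.3177,.2);f=lambda a:np.round(a,4).tolist()
h=hsv(t);k=big(yel(h),(430,195,495,260)).reshape(-1,2);print("yel@.079",circ(ray(cam("top"),k,.079)))
cv2.imwrite("pics/s5.png",np.hstack([cv2.resize(s[130:260,170:330],None,fx=2.4,fy=2.4),cv2.resize(t[170:300,410:560],(384,312))])[:,:,::-1])
E
```

```text
clock: 24.7
position: [0.5087, -0.3145, 0.2035]
ee_rot: [2.473, 1.924, 0.006]
force: [0.3, 0.6, -0.7]
width: 0.98
gripper_force: 0.0
clock: 25.7
position: [0.4925, -0.0178, 0.1979]
ee_rot: [-2.473, -1.936, -0.001]
force: [0.1, 0.2, 0.7]
width: 0.979
gripper_force: 0.0
shift tool [ 0.3268 -0.0922 -0.0025] yaw_y -0.2472 tilt 0.0011 t 25.8
yel@.079 (array([ 0.50542527, -0.31269827]), np.float64(0.01899062050126435))
```

View pics/s5.png

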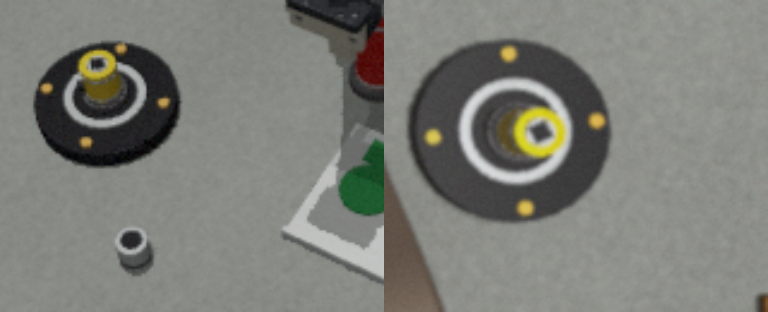

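Yellow sits upright inside the ring, with its axis about 2 mm from centre. Back to green.

```bash
python3 -m pendant '[0.04,-0.0115,0,0,0,0,0.07,0.04,-0.0115,0,0,0,0,0.07,0.04,-0.0115,0,0,0,0,0.07,0.04,-0.0115,0,0,0,0,0.07,0.04,-0.0115,0,0,0,0,0.07,0.04,-0.0115,0,0,0,0,0.07,0.04,-0.0115,0,0,0,0,0.07,0.04,-0.0115,0,0,0,0,0.07,0,0,0,0,0,0,0.07,0,0,0,0,0,0,0.07]'
python3 - <<'E'
from h import *
go(.4833,.3177,.0803)
E
```

```text
clock: 27.05
position: [0.4832, 0.3095, 0.1975]
ee_rot: [2.48, 1.927, -0.002]
force: [-0.5, -0.6, -0.7]
width: 0.761
gripper_force: 0.0
shift tool [ 0.0082 -0.0019  0.1172] yaw_y -0.2497 tilt 0.0017 t 27.05
```

```bash
python3 -m pendant '[0.008,-0.002,0,0,0,0,0.07,0,0,0.03,0,0,0,0.07,0,0,0.03,0,0,0,0.07,0,0,0.03,0,0,0,0.07,0,0,0.018,0,0,0,0.07,0,0,0.009,0,0,0,0.07,0,0,0,0,0,0,0.07,0,0,0,0,0,0,0.07]' 35
python3 - <<'E'
from h import *
go(.4833,.3177,.0803)
E
```

```text
clock: 28.05
position: [0.483, 0.32, 0.0822]
ee_rot: [2.479, 1.929, 0.002]
force: [0.8, -0.3, 0.0]
width: 0.761
gripper_force: 0.0
shift tool [-0.0022  0.0008  0.0019] yaw_y -0.2482 tilt 0.0015 t 28.05
```

```bash
python3 -m pendant '[-0.002,0.001,0.0015,0,0,0,0.07,0,0,0,0,0,0,0.03,0,0,0,0,0,0,0.03,0,0,0,0,0,0,0.03,0,0,0,0,0,0,0.03,0,0,0,0,0,0,0.03,0,0,-0.015,0,0,0,0.03,0,0,-0.03,0,0,0,0.03,0,0,-0.025,0,0,0,0.03,0,0,0,0,0,0,0.03]' 35
python3 -m pendant '[-0.013,0.006,0,0,0,0,0.03,-0.035,0.017,0,0,0,0,0.03,-0.035,0.017,0,0,0,0,0.03,-0.035,0.017,0,0,0,0,0.03,-0.035,0.017,0,0,0,0,0.03,-0.035,0.017,0,0,0,0,0.03,-0.035,0.017,0,0,0,0,0.03,-0.035,0.017,0,0,0,0,0.03,-0.025,0.01,0,0,0,0,0.03,-0.01,0.005,0,0,0,0,0.03]'
python3 -m pendant '[0,0,0,0,0,0,0.03,0,0,0,0,0,0,0.03]'
python3 - <<'E'
from h import *
go(.5472,-.0008,.0872)
E
```

```text
clock: 29.3
position: [0.4837, 0.3183, 0.1518]
ee_rot: [2.479, 1.93, 0.005]
force: [0.4, -0.2, -4.7]
width: 0.414
gripper_force: 35.0
clock: 30.55
position: [0.5456, -0.0044, 0.1483]
ee_rot: [-2.482, -1.925, 0.005]
force: [-0.1, -0.1, -4.8]
width: 0.415
gripper_force: 35.0
clock: 30.8
position: [0.5464, 0.0005, 0.1496]
ee_rot: [-2.477, -1.931, -0.0]
force: [0.0, 1.2, -4.6]
width: 0.419
gripper_force: 35.0
shift tool [-0.0011  0.0012  0.0624] yaw_y -0.2462 tilt 0.0009 t 30.8
```

```bash
python3 -m pendant '[0,0.001,0.02,0,0,0,0.03,0,0,0.02,0,0,0,0.03,0,0,0.013,0,0,0,0.03,0,0,0.006,0,0,0,0.03,0,0,0.001,0,0,0,0.03,0,0,0,0,0,0,0.03,0,0,0,0,0,0,0.03]'; python3 -m pendant '[0,0,0.001,0,0,0,0.03,0,0,0,0,0,0,0.03]'; python3 -m pendant '[0,0,0.001,0,0,0,0.03,0,0,0,0,0,0,0.03]'
```

```text
clock: 31.68
position: [0.5482, -0.0013, 0.0903]
ee_rot: [2.479, 1.929, 0.001]
force: [-0.3, -0.8, -5.3]
width: 0.42
gripper_force: 35.0
clock: 31.92
position: [0.5477, -0.0014, 0.0888]
ee_rot: [2.479, 1.929, -0.0]
force: [-0.5, 0.1, -5.9]
width: 0.416
gripper_force: 35.0
clock: 32.17
position: [0.5477, -0.0014, 0.0876]
ee_rot: [-2.479, -1.929, 0.0]
force: [0.1, -0.0, -5.1]
width: 0.418
gripper_force: 35.0
```

```bash
python3 -m pendant '[0,0,0.001,0,0,0,0.03,0,0,0,0,0,0,0.03]'; python3 -m pendant '[0,0,0.001,0,0,0,0.03,0,0,0,0,0,0,0.03]'
```

```text
clock: 32.42
position: [0.5479, -0.0013, 0.0868]
ee_rot: [2.479, 1.929, 0.0]
force: [0.1, -0.8, -3.8]
width: 0.419
gripper_force: 35.0
clock: 32.67
position: [0.5481, -0.0013, 0.0866]
ee_rot: [2.479, 1.929, 0.001]
force: [-3.0, -0.7, 6.8]
width: 0.416
gripper_force: 35.0
```

```bash
python3 -m pendant '[0,0,0,0,0,0,0.06,0,0,0,0,0,0,0.09,0,0,0,0,0,0,0.09,0,0,0,0,0,0,0.09,0,0,-0.02,0,0,0,0.09,0,0,-0.05,0,0,0,0.09,0,0,-0.05,0,0,0,0.09,0,0,0,0,0,0,0.09]'
python3 -m pendant '[0.04,-0.0066,0,0,0,0,0.09,0.04,-0.0066,0,0,0,0,0.09,0.04,-0.0066,0,0,0,0,0.09,0.04,-0.0066,0,0,0,0,0.09,0.04,-0.0066,0,0,0,0,0.09,0.04,-0.0066,0,0,0,0,0.09,0.04,-0.0066,0,0,0,0,0.09,0.037,-0.0066,0,0,0,0,0.09,0,0,0,0,0,0,0.09,0,0,0,0,0,0,0.09]'
python3 - <<'E'
from h import *
go(.5738,.319,.0808)
E
```

```text
clock: 33.67
position: [0.5502, -0.0006, 0.2096]
ee_rot: [2.476, 1.927, 0.009]
force: [-0.1, -0.1, -0.0]
width: 0.985
gripper_force: 0.0
clock: 34.92
position: [0.5742, 0.318, 0.2046]
ee_rot: [2.479, 1.929, -0.003]
force: [0.5, -0.7, -0.6]
width: 0.981
gripper_force: 0.0
shift tool [ 0.001  -0.0006  0.1238] yaw_y -0.2482 tilt 0.0019 t 34.925
```

```bash
python3 -m pendant '[0,0,0.03,0,0,0,0.09,0,0,0.03,0,0,0,0.09,0,0,0.03,0,0,0,0.09,0,0,0.02,0,0,0,0.09,0,0,0.012,0,0,0,0.09,0,0,0,0,0,0,0.09,0,0,0,0,0,0,0.09]'
python3 - <<'E'
from h import *
go(.5738,.319,.0808)
E
python3 -m pendant '[0,0,0,0,0,0,0.03,0,0,0,0,0,0,0.03,0,0,0,0,0,0,0.03,0,0,0,0,0,0,0.03,0,0,0,0,0,0,0.03,0,0,0,0,0,0,0.03,0,0,-0.015,0,0,0,0.03,0,0,-0.03,0,0,0,0.03,0,0,-0.025,0,0,0,0.03,0,0,0,0,0,0,0.03]' 35
python3 - <<'E'
from h import *
go(.5692,.085,.088)
E
```

```text
clock: 35.8
position: [0.5749, 0.3194, 0.0848]
ee_rot: [2.479, 1.929, 0.002]
force: [0.0, 0.2, -0.1]
width: 0.98
gripper_force: 0.0
shift tool [-0.0007 -0.001   0.0039] yaw_y -0.2481 tilt 0.0016 t 35.8
clock: 37.05
position: [0.5757, 0.3203, 0.1571]
ee_rot: [2.479, 1.929, 0.008]
force: [0.2, 0.0, 0.1]
width: 0.326
gripper_force: 0.0
shift tool [-0.2299  0.0512  0.0684] yaw_y -0.2482 tilt 0.0052 t 37.05
```

The jaws closed on nothing, so I need to look.

```bash
python3 - <<'E'
from h import *
s=get_image("scene");t=get_image("top");w=get_image("wrist")
cv2.imwrite("w6.png",w[:,:,::-1]);cv2.imwrite("t6.png",t[:,:,::-1]);cv2.imwrite("s6.png",s[:,:,::-1])
cv2.imwrite("pics/s6.png",np.vstack([np.hstack([s[80:300,180:500],t[100:320,100:420]]),cv2.resize(w,(640,330))[:330]])[:,:,::-1])
E
```

```text
(no output)
```

View pics/s6.png

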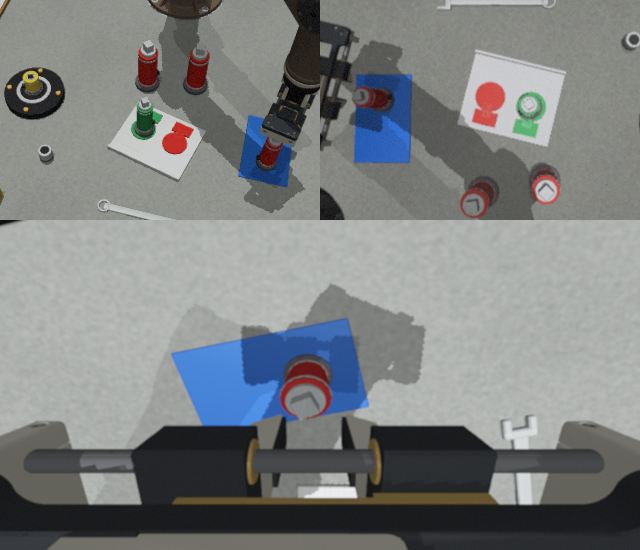

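Red is still upright on the mat, with its drive at about (308,215) in the wrist view. I'll locate it relative to the jaws.

```bash
python3 - <<'E'
from h import *
f=lambda a:np.round(a,4).tolist()
o=observe();c=cam("wrist",o);im=cv2.imread("w6.png")[:,:,::-1].copy();h=hsv(im)
k=big(red(h),(250,150,370,260)).reshape(-1,2);print(cv2.boundingRect(k),f(o["position"]))
bx=cv2.boundingRect(k)
print("drive",f(ray(c,[(306,213)],.129)))
print("pred body top circle if at tcp",f(pix(c,[[*o["position"][:2],.104],[*o["position"][:2],.129]])))
cv2.imwrite("pics/w6c.png",cv2.resize(im[140:290,220:400],None,fx=4,fy=4,interpolation=cv2.INTER_CUBIC)[:,:,::-1])
E
```

```text
(286, 172, 43, 26) [0.5742, 0.3185, 0.1534]
drive [[0.5709, 0.329, 0.129]]
pred body top circle if at tcp [[314.4243, 214.1532], [314.4795, 225.9692]]
```

View pics/w6c.png

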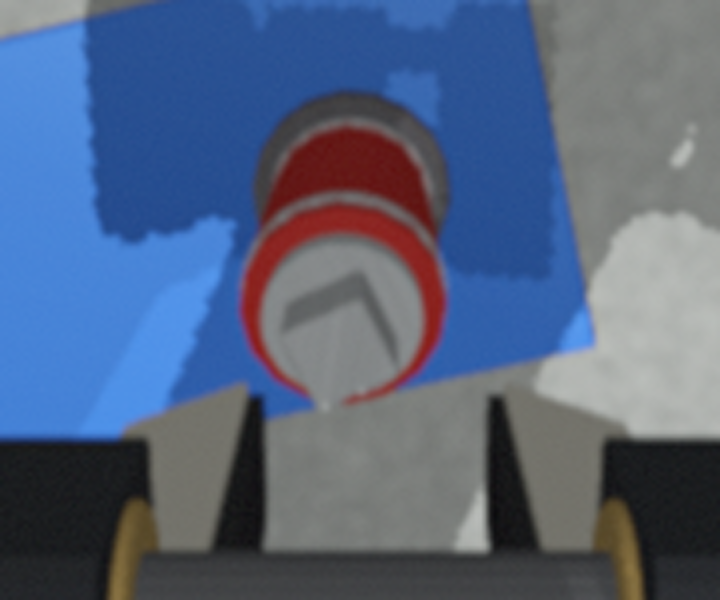

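The body's top circle is centred at (306,216). Red is upright and 6 mm toward -y of the tool, so the lift simply began before the pads had closed. I'll open, shift, descend and grip with more closing time.

```bash
python3 -m pendant '[0,0,0,0,0,0,0.09,0,0,0,0,0,0,0.09,0,0,0,0,0,0,0.09,0,0,0,0,0,0,0.09,0,0,0,0,0,0,0.09,-0.001,-0.006,0,0,0,0,0.09,0,0,0,0,0,0,0.09]' 35
python3 - <<'E'
from h import *
go(.568,.319,.0815);print(observe()["width"])
E
```

```text
clock: 38.08
position: [0.5676, 0.3197, 0.1538]
ee_rot: [-2.478, -1.93, 0.0]
force: [0.5, 0.0, -0.5]
width: 0.972
gripper_force: 0.0
shift tool [-0.0006  0.0006  0.0723] yaw_y -0.2473 tilt 0.0002 t 38.075
0.9719198775164651
```

```bash
python3 -m pendant '[0,0,0.025,0,0,0,0.09,0,0,0.025,0,0,0,0.09,0,0,0.015,0,0,0,0.09,0,0,0.006,0,0,0,0.09,0,0,0,0,0,0,0.09,0,0,0,0,0,0,0.09]'
python3 -m pendant '[0,0,0,0,0,0,0.03,0,0,0,0,0,0,0.03,0,0,0,0,0,0,0.03,0,0,0,0,0,0,0.03,0,0,0,0,0,0,0.03,0,0,0,0,0,0,0.03,0,0,0,0,0,0,0.03,0,0,0,0,0,0,0.03,0,0,0,0,0,0,0.03]' 35
```

```text
clock: 38.83
position: [0.5688, 0.3199, 0.0836]
ee_rot: [2.479, 1.93, 0.002]
force: [0.2, -0.1, -0.1]
width: 0.983
gripper_force: 0.0
clock: 39.95
position: [0.5684, 0.3194, 0.0827]
ee_rot: [2.479, 1.929, 0.0]
force: [0.7, 0.0, 0.5]
width: 0.403
gripper_force: 35.0
```

```bash
python3 -m pendant '[0,0,-0.005,0,0,0,0.03,0,0,-0.02,0,0,0,0.03,0,0,-0.025,0,0,0,0.03,0,0,-0.015,0,0,0,0.03,0,0,0,0,0,0,0.03,0,0,0,0,0,0,0.03]' 35
python3 - <<'E'
from h import *
go(.5692,.085,.0895);o=observe();w=get_image("wrist");c=cam("wrist",o);p=o["position"]
print("body top px at tcp",pix(c,[[*p[:2],p[2]+.0213],[*p[:2],p[2]+.0463]]).round(1).tolist())
print(np.round(o["force"],1));cv2.imwrite("pics/w7.png",cv2.resize(w[170:290,230:400],None,fx=4,fy=4,interpolation=cv2.INTER_CUBIC)[:,:,::-1])
E
```

```text
clock: 40.7
position: [0.568, 0.3189, 0.147]
ee_rot: [2.479, 1.929, -0.002]
force: [-0.5, 1.0, -6.0]
width: 0.406
gripper_force: 35.0
shift tool [-0.2264  0.0587  0.0577] yaw_y -0.2481 tilt 0.0013 t 40.7
body top px at tcp [[314.6, 256.1], [314.7, 280.1]]
[-0.5  1.  -6. ]
```

View pics/w7.png

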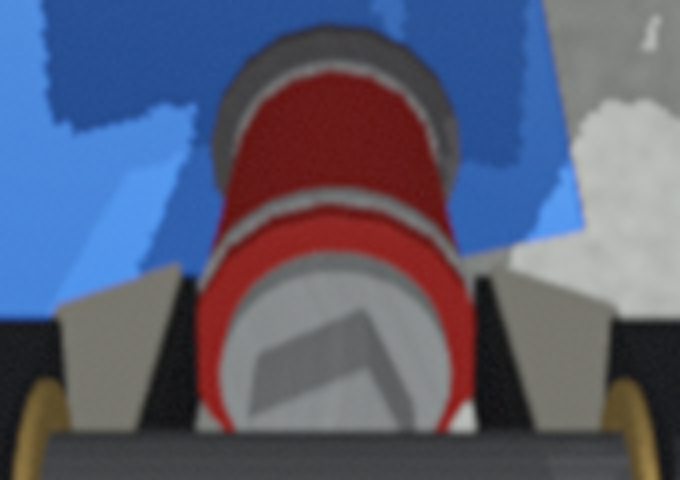

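Red is held centred in the jaws: the body circle is at (314,255.5) against (314.6,256) expected. Carry it home.

```bash
python3 -m pendant '[-0.015,0.004,0,0,0,0,0.03,-0.03,0.008,0,0,0,0,0.03,-0.03,0.008,0,0,0,0,0.03,-0.03,0.008,0,0,0,0,0.03,-0.03,0.008,0,0,0,0,0.03,-0.03,0.008,0,0,0,0,0.03,-0.03,0.008,0,0,0,0,0.03,-0.02,0.005,0,0,0,0,0.03,-0.011,0.002,0,0,0,0,0.03,0,0,0,0,0,0,0.03]'
python3 -m pendant '[0,0,0,0,0,0,0.03,0,0,0,0,0,0,0.03]'
python3 - <<'E'
from h import *
go(.5692,.0855,.0895)
E
```

```text
clock: 42.0
position: [0.5699, 0.0854, 0.1476]
ee_rot: [-2.48, -1.928, 0.0]
force: [1.0, -0.1, -6.0]
width: 0.408
gripper_force: 35.0
clock: 42.25
position: [0.5699, 0.0872, 0.1478]
ee_rot: [-2.477, -1.931, -0.001]
force: [-0.8, -0.3, -5.5]
width: 0.407
gripper_force: 35.0
shift tool [-0.0019 -0.0003  0.0583] yaw_y -0.2464 tilt 0.0007 t 42.25
```

```bash
python3 -m pendant '[-0.001,0,0.02,0,0,0,0.03,0,0,0.02,0,0,0,0.03,0,0,0.01,0,0,0,0.03,0,0,0.004,0,0,0,0.03,0,0,0.001,0,0,0,0.03,0,0,0,0,0,0,0.03,0,0,0,0,0,0,0.03]'; python3 -m pendant '[0,0,0.001,0,0,0,0.03,0,0,0,0,0,0,0.03]'; python3 -m pendant '[0,0,0.001,0,0,0,0.03,0,0,0,0,0,0,0.03]'; python3 -m pendant '[0,0,0.001,0,0,0,0.03,0,0,0,0,0,0,0.03]'
```

```text
clock: 43.12
position: [0.5701, 0.085, 0.0932]
ee_rot: [2.479, 1.929, 0.001]
force: [-0.1, 1.0, -5.2]
width: 0.409
gripper_force: 35.0
clock: 43.38
position: [0.5698, 0.0848, 0.0917]
ee_rot: [2.479, 1.929, -0.0]
force: [-0.1, 1.2, -6.4]
width: 0.407
gripper_force: 35.0
clock: 43.62
position: [0.5697, 0.0849, 0.0906]
ee_rot: [-2.479, -1.93, 0.0]
force: [0.1, 0.1, -5.9]
width: 0.402
gripper_force: 35.0
clock: 43.88
position: [0.5699, 0.0849, 0.0897]
ee_rot: [2.479, 1.93, 0.0]
force: [0.6, 0.2, -5.6]
width: 0.408
gripper_force: 35.0
```

```bash
python3 -m pendant '[0,0,0.001,0,0,0,0.03,0,0,0,0,0,0,0.03]'; python3 -m pendant '[0,0,0.0005,0,0,0,0.03,0,0,0,0,0,0,0.03]'
```

```text
clock: 44.12
position: [0.5702, 0.0851, 0.0896]
ee_rot: [2.479, 1.929, 0.001]
force: [-3.0, -1.0, 5.8]
width: 0.406
gripper_force: 35.0
clock: 44.38
position: [0.5703, 0.0851, 0.0895]
ee_rot: [2.478, 1.929, 0.002]
force: [-3.1, -1.4, 10.1]
width: 0.407
gripper_force: 35.0
```

```bash
python3 -m pendant '[0,0,0,0,0,0,0.06,0,0,0,0,0,0,0.09,0,0,0,0,0,0,0.09,0,0,0,0,0,0,0.09,0,0,-0.02,0,0,0,0.09,0,0,-0.05,0,0,0,0.09,0,0,-0.05,0,0,0,0.09,0,0,-0.03,0,0,0,0.09]'
python3 -m pendant '[0.04,-0.01,0,0,0,0,0.09,0.04,-0.01,0,0,0,0,0.09,0.04,-0.01,0,0,0,0,0.09,0.04,-0.01,0,0,0,0,0.09,0.04,-0.01,0,0,0,0,0.09,0.04,-0.01,0,0,0,0,0.09,0.04,-0.01,0,0,0,0,0.09,0,0,0,0,0,0,0.09,0,0,0,0,0,0,0.09]'
python3 - <<'E'
from h import *
t=get_image("top");s=get_image("scene");c=cam("top");h=hsv(t)
print("yel",circ(ray(c,big(yel(h),(430,195,495,260)).reshape(-1,2),.079)))
print("pred tops red,green",pix(c,[[.569,.0855,.136],[.5465,-.0005,.136]]).round(1).tolist())
cv2.imwrite("pics/f.png",np.hstack([cv2.resize(t[145:255,225:360],None,fx=3,fy=3,interpolation=cv2.INTER_CUBIC),cv2.resize(s[170:280,275:405],None,fx=3,fy=3,interpolation=cv2.INTER_CUBIC)])[:,:,::-1])
E
```

```text
clock: 45.38
position: [0.5705, 0.0854, 0.2409]
ee_rot: [2.478, 1.929, 0.004]
force: [-0.6, 0.4, 0.1]
width: 0.978
gripper_force: 0.0
clock: 46.5
position: [0.5708, 0.3731, 0.2378]
ee_rot: [2.479, 1.929, -0.001]
force: [0.1, -0.5, -0.2]
width: 0.982
gripper_force: 0.0
yel (array([ 0.50554878, -0.31267636]), np.float64(0.018940209073489922))
pred tops red,green [[262.2, 192.6], [309.4, 204.3]]
```

View pics/f.png

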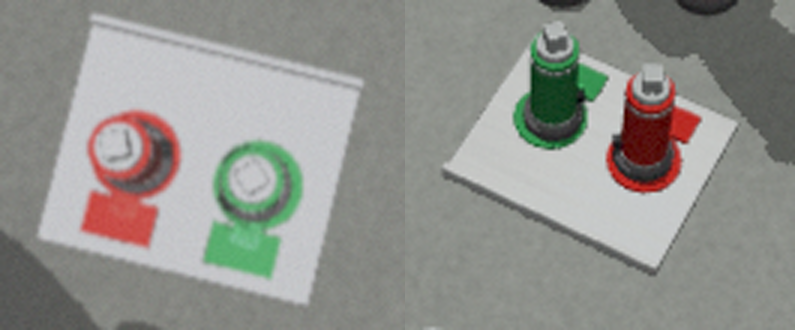

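Both tall ones stand upright on their discs. The drives are at (264,194) and (308,205), within about 3 mm of centre, and yellow is about 1.5 mm off the seat centre. Handing in.

```bash
python3 -c "
from cell import *
print(sign_off())"
```

```text
the job is handed in; nothing more can be done
None
```

The job is handed in at about 47 s of the 122 s: yellow is inside the turntable ring and red and green are upright on their stations (each within about 3 mm by camera), with nothing tipped; one grip on red had to be repeated, the wrench and socket were never approached, and no verdict came back.

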